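# Press the tilted memory module flat into its socket

## Task

One of the two memory modules in the opened laptop still stands tilted in its socket. With the fingertips, gently press its raised edge down until the module lies flat and its side clips hold it, then draw back clear. Do not pinch or lift anything, and do not touch the module that is already seated, the rest of the laptop's insides or the loose things lying about.

Things in the scene. Friction and masses are not known exactly. Their poses are not given: they have to be found in the camera images.
- laptop: laptop lying upside down, fixed, bottom cover off; 245 mm (its x) by 360 mm (its y), rim 24 mm high. Origin: centre of its underside on the bench; z up, x from battery side to rear side (ports, fan outlet). Main board's top 16 mm above the bench, battery top 22, fan 23, heat pipe 27 mm. Two memory sockets lie 70 mm to -y, hinges at x 45 and 105 mm; which holds the tilted module varies
- new_socket: socket of the new, tilted module, which it includes; fixed. Origin: on the main board's top face (16 mm above the bench), under the middle of the module's hinge line; axes as the laptop's. Black connector 74 mm long (y), 7.5 mm deep, 5.2 mm high; the module reaches from the hinge to -x. Thin steel spring clips at x -24, y +/-35 mm, 7 mm high, give way sideways
- new_module (a joint): tilt (rad) of the new module: 0 = flat, seated; 0.40 to 0.48 = tilted start. Green board 67.6 mm wide (y), 30 mm deep, chips 1 mm proud; hinge along y, 3.5 mm above the main board. Its edge resists with up to about 5 N; below 0.10 rad (edge 3 mm above flat) the clips snap over it and keep it (at 0.01); let go earlier, it springs back. Flat, the chips' tops are 21 mm above the bench and it stops hard
- new_edge (a point): middle of the new module's free edge, on the upper face of its board; moves with the module: 30 mm from the hinge line, about 32 mm above the bench when tilted, 20 mm when flat
- seated_socket: the other memory socket, the same in size, origin and axes, whose module already lies flat and clipped in; must not be touched. It stands 60 mm before or behind the new one
- seated_module (a joint): tilt of that other module in rad: 0 = flat, as it is and must stay
- old_module: the old memory module taken out before, 67.6 by 30 by 3 mm, 12 g, lying loose and flat on the battery; origin: centre of its underside. Looks like the two in the sockets. Leave alone
- screwdriver: black-handled precision screwdriver, 150 mm long, 13 mm thick, lying loose on the battery along the laptop's front rim; origin: under its middle, x along it. Leave alone
- screw_dish: round steel dish with screws, 96 mm across, 18 mm high, loose on the removed bottom cover to the robot's left; origin: centre of its underside. Leave alone
- hard_drive: 2.5-inch hard drive, 100 by 70 by 9 mm, loose on the bench to the robot's right; origin: centre of its underside. Leave alone
- tweezers: steel tweezers, 135 mm long, 7 mm high, loose on the bench to the right; origin: under their middle. Leave alone
- pliers: red-handled pliers, about 165 mm long, 13 mm high, loose on the bench to the right; origin: under the pivot. Leave alone
- spudger: black plastic pry stick, 140 mm long, 7 mm high, loose on the bench beyond the laptop; origin: under its middle. Leave alone

How it is judged:
By the outcome, as a careful person would: the job done as asked, in the order asked, and still so for the second after the job is handed in, with the robot touching nothing.
It also fails if it takes over 32 s, if anything falls off the work surface, if the arm or the gripper's body presses on something with over 40 N, if the wrist force passes 120 N, or if a joint passes its speed limit or range.

## Robot

A 6-joint arm with a two-finger parallel gripper is mounted at the origin on the work surface. World frame = base frame: x ahead of the robot, y to its left, z up, the work surface at z = 0. Lengths are in mm, angles in rad, forces in N, time in s.
With the tool pointing down it reaches from about 150 to 775 mm from the base axis. Payload 6.1 kg.
Tool frame: the origin (TCP) lies on the centre line of the jaws, within the pads' length; the fingertips stand ahead of it and the grasp point (between the pads) lies 3 mm ahead of it (bot.tcp_to_tips is the y of the fingertips in the tool frame, in mm); y points along the fingers, x is the direction in which the jaws open and shut, and the axes are right-handed (so a half turn about y gives the same grasp; the last joint's range is limited). The gripper opens to 85 mm and grips with 20 to 120 N. Pads are 22 mm wide; open, the fingers measure 114 mm over their backs; the gripper's body (76 mm by 85 mm) begins 54 mm behind the grasp point. The pads swing forward as they close: fully open they stand 13 mm farther back than shut.
Start: joints at [1.314, 0.126, -0.04, 1.405, 0, 1.571], TCP at [133.337, 507.769, 253.295] pointing down, gripper open.
Joint ranges: [-2.72, 2.72], [-0.95, 1.95], [-1.27, 1.35], [-1.78, 2.02], [-1.46, 1.47], [-3.14, 3.14]. Speed limits (rad/s): [2.39, 2.39, 3.01, 3.14, 3.14, 3.14].

## Interface

Orientations are given as [roll, pitch, yaw] about the fixed x, y, z axes, in that order (R = Rz(yaw) Ry(pitch) Rx(roll)).
In Python, from station import bot, camera, sign_off gives the robot as it stands.
- The arm moves only by the tool jog_arm, never from a script. Its argument "motion" is a list that holds one entry, the list of rows, each a list of 7 numbers: the shift along the tool's x, y, z in cm, then the turn, a rotation vector about the tool's x, y, z in rad, then the opening, from -1 (shut) to 1 (fully open). In form: [[[dx, dy, dz, rx, ry, rz, jaw], ...]]. A call has 1 to 10 rows; each row is the pose to reach, as a shift and turn from the pose commanded when the call began, along the tool's axes at that moment; what a row does not reach only later rows make up. A row lasts 1/10 s, in which the tool goes at most 50 mm and 8.59 degrees, less where a joint would pass 70% of its speed; a pose out of reach is approached as far as the arm can. A call with a gripper value outside its range is refused whole. The fingers move at their own pace and stop on an object; "squeeze" is the grip in N (left out, the last holds). Time passes only in rows, so rows that repeat a pose let the fingers close. It gives the time, the measured TCP pose, the force and the opening at its end, in the units of the state.
- bot.observe(): the state, without advancing time (a new reading comes with each control period).
- camera(name): name is "side" or "top"; returns a dict with "frame" (384x512x3 uint8, red, green, blue), "range_z" (384x512 float32, mm along the optical axis (not along the pixel's ray), 0 where there is no reading), "mtx" (3x3 intrinsics, pixels), "extrinsics" (4x4, takes a point from camera to world coordinates). Camera axes: x right, y up, looking along -z (the intrinsics and any distortion apply to the point x, -y, -z); pixel columns grow to the right and rows downward; lengths in mm; the calibration is good to about 2 mm. A picture is of the moment at which its call begins.
- sign_off(): hands the job in, once; it reports no verdict.
The state is a dict: "time": time; "joint_positions": joint angles; "qd": joint speeds; "joint_efforts": joint torques, N m; "tool_pos": TCP position; "tcp_rot": TCP orientation; "contact_force": force on the tool from outside, world axes, zero at the start; "wrist_torque": the same for the moment, N m; "opening": finger opening in mm.
Only numpy, scipy, OpenCV 4.12 (cv2) and the standard library are available. Lean on these libraries where they do the work, as an engineer would, in place of code of your own. Each camera call takes 0.05 s, during which the arm holds its last target.

## Working session

There is one attempt and no reset: what is moved stays moved. The work goes in short steps, Python scripts to look and compute and a tool call to move; the robot and the scene stay as the last step left them, time stands still between calls to the robot, and variables do not carry over. Pictures are saved under pics/ and viewed, and the job is handed in when it is done.

Besides the shell and the picture viewer there is one more tool, called after "Call:" by a JSON object that holds its "op" and its "data", one argument or row to a line. jog_arm: Moves the arm, as the interface text tells. Its arguments: {"type":"object","properties":{"motion":{"type":"array"},"squeeze":{"type":"number"}},"required":["motion"]}

```bash
mkdir -p pics; python3 - <<'E'
from station import bot,camera
import cv2,numpy as np
print(bot.observe(), bot.tcp_to_tips)
for n in("side","top"):
    c=camera(n); cv2.imwrite(f"pics/{n}0.png",cv2.cvtColor(c["frame"],cv2.COLOR_RGB2BGR)); np.savez(f"{n}0.npz",**c)
    print(c["mtx"],c["extrinsics"])
E
```

```text
{'time': 0.0, 'joint_positions': array([ 1.31398139e+00,  1.26380490e-01, -4.06080261e-02,  1.40543581e+00,
       -2.63178683e-05,  1.57079405e+00]), 'qd': array([ 0.00021009, -0.00146035, -0.00033007,  0.00122644,  0.0003515 ,
       -0.00052205]), 'joint_efforts': array([-1.22184814e-03, -4.35914648e+01,  3.52924311e+01,  1.72050367e-02,
       -8.68418920e-05,  9.55800346e-06]), 'tool_pos': array([133.25901472, 507.40475923, 252.52820184]), 'tcp_rot': array([-1.57082264,  0.001628  ,  1.31398366]), 'contact_force': array([ 1.01562698, -0.09911212, -0.540699  ]), 'wrist_torque': array([-0.00820206,  0.01766697, -0.03629207]), 'opening': 85.70767387306972} 22.0
[[455.36906259   0.         260.41827249]
 [  0.         455.36906259 193.4618457 ]
 [  0.           0.           1.        ]] [[ 9.61007839e-01  1.76924245e-01 -2.12512929e-01  2.26138066e+02]
 [-2.76347622e-01  6.41708398e-01 -7.15431564e-01 -1.19086715e+03]
 [ 9.79414228e-03  7.46262784e-01  6.65579396e-01  1.22859567e+03]
 [ 0.00000000e+00  0.00000000e+00  0.00000000e+00  1.00000000e+00]]
[[374.6415625    0.         252.57831486]
 [  0.         374.6415625  192.93639176]
 [  0.           0.           1.        ]] [[ 1.12321203e-02  9.84383225e-01 -1.75680125e-01  3.74370282e+02]
 [-9.99936605e-01  1.09184572e-02 -2.75194596e-03  8.54132551e+01]
 [-7.90813514e-04  1.75699898e-01  9.84443457e-01  1.14600044e+03]
 [ 0.00000000e+00  0.00000000e+00  0.00000000e+00  1.00000000e+00]]
```

View pics/side0.png

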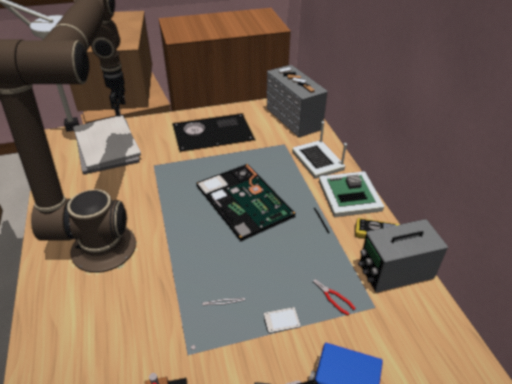

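View pics/top0.png

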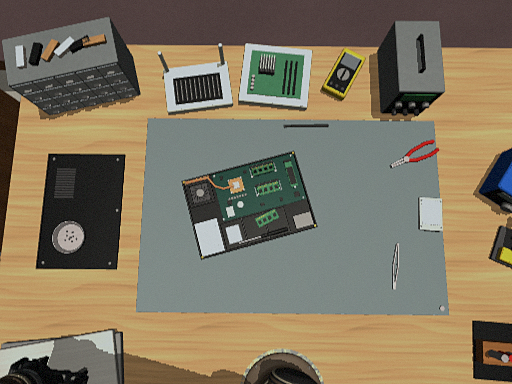

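```bash
cat > h.py <<'E'
import numpy as np,cv2
def load(n): return dict(np.load(n+".npz"))
def proj(c,P):
    P=np.atleast_2d(P).astype(float);E=np.linalg.inv(c["extrinsics"])
    q=P@E[:3,:3].T+E[:3,3]; q=q*[1,-1,-1]; u=q@c["mtx"].T; return u[:,:2]/u[:,2:]
def ray(c,uv,z):
    uv=np.atleast_2d(uv).astype(float)
    d=np.c_[uv,np.ones(len(uv))]@np.linalg.inv(c["mtx"]).T*[1,-1,-1]@c["extrinsics"][:3,:3].T
    o=c["extrinsics"][:3,3]; return o+d*((z-o[2])/d[:,2])[:,None]
def pts(c):
    h,w=c["range_z"].shape;u,v=np.meshgrid(np.arange(w),np.arange(h))
    d=np.stack([u,v,np.ones_like(u)],-1)@np.linalg.inv(c["mtx"]).T*c["range_z"][...,None]*[1,-1,-1]
    return d@c["extrinsics"][:3,:3].T+c["extrinsics"][:3,3]
E
python3 - <<'E'
from h import *
for n,(u0,u1,v0,v1) in {"top":(170,330,140,265),"side":(185,305,155,245)}.items():
    c=load(n+"0"); im=cv2.cvtColor(c["frame"],cv2.COLOR_RGB2BGR)[v0:v1,u0:u1]
    s=5 if n=="top" else 6
    im=cv2.resize(im,None,fx=s,fy=s,interpolation=cv2.INTER_CUBIC)
    im=cv2.convertScaleAbs(im,alpha=1.5)
    cv2.imwrite(f"pics/{n}1.png",im[:600,:800])
E
```

```text
(no output)
```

View pics/top1.png

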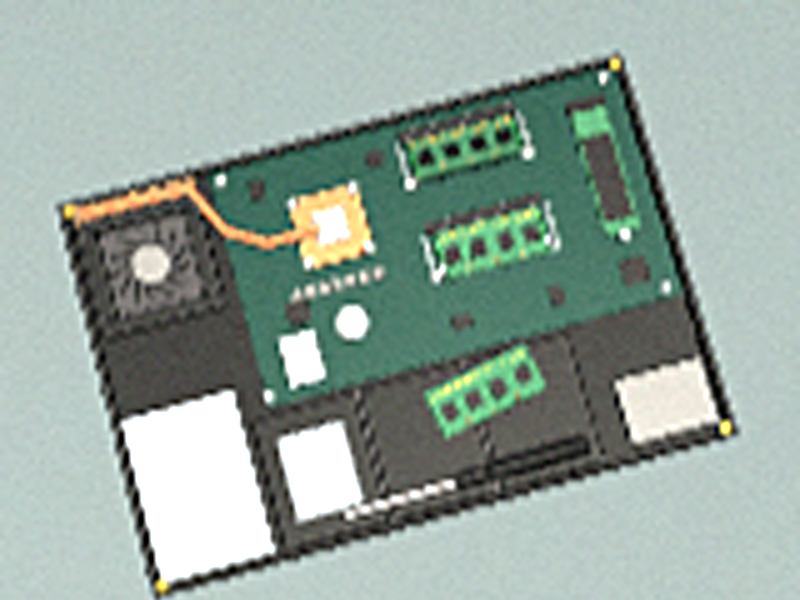

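View pics/side1.png

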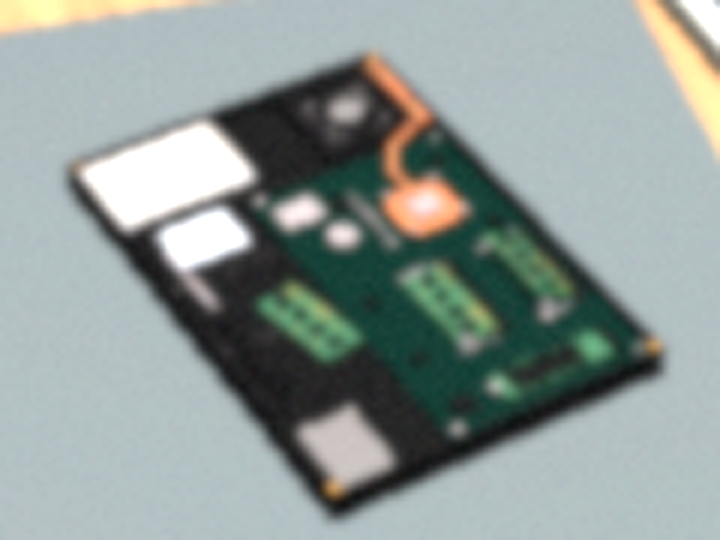

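```bash
cat >> h.py <<'E'
def laptop(c):
    px=(np.array([[68,212],[615,63],[726,428],[162,587]])+.5)/5-.5+[170,140]
    W=ray(c,px,24.)[:,:2]
    return W
E
python3 - <<'E'
from h import *
np.set_printoptions(precision=1,suppress=True,linewidth=200)
c=load("top0"); s=load("side0"); W=laptop(c); print(W)
for i in range(4): print(np.linalg.norm(W[i]-W[(i+1)%4]))
# rows: rear-left(+x,+y), rear-right(+x,-y), front-right, front-left
ctr=W.mean(0); ex=(W[0]+W[1]-W[2]-W[3]); ey=(W[0]+W[3]-W[1]-W[2])
yaw=np.arctan2(ex[1],ex[0]); yaw2=np.arctan2(ey[1],ey[0])-np.pi/2; print(ctr,yaw,yaw2)
y=(yaw*245+yaw2*360)/605; R=np.array([[np.cos(y),-np.sin(y)],[np.sin(y),np.cos(y)]])
np.savez("pose.npz",ctr=ctr,y=y,R=R)
for n,cc in(("top",c),("side",s)):
    P=pts(cc).reshape(-1,3); ok=cc["range_z"].ravel()>0; P=P[ok]
    L=np.c_[(P[:,:2]-ctr)@R,P[:,2]]
    print(n)
    for h in(45,105):
        for a in range(-44,12,4):
            m=(abs(L[:,1]+70)<30)&(L[:,0]>=h+a)&(L[:,0]<h+a+4)
            print(h,a+2,m.sum(),np.median(L[m,2]),L[m,2].std())
    # mainboard ref
    m=(abs(L[:,1]+70)<30)&(abs(L[:,0]-2)<6);print("board",np.median(L[m,2]))
    # side view projections
for h in(45,105):
  for yy in(-34,0,34):
    p=np.r_[ctr+R@[h-30,-70+yy],20]; print(h,yy,p,proj(c,p),proj(s,p))
E
```

```text
[[606.2 301.1]
 [704.3 -34.2]
 [478.5 -98.9]
 [380.8 235.7]]
349.3314158394709
234.9519273160701
348.6128926562992
234.69570793732024
[542.5 100.9] 0.2809008151300872 0.2843243523623631
top
45 -42 24 16.248002029639338 1.9383393772369466
45 -38 24 16.5507758851262 1.5366477428958878
45 -34 24 17.36371710227263 2.0187420681163957
45 -30 31 16.881727049025585 2.9483779022985437
45 -26 25 22.187801152054135 2.2344330621851807
45 -22 24 22.002240593148485 2.0135593583755327
45 -18 24 22.554466178502025 2.766945775864008
45 -14 29 22.41199701447431 1.8518285604178513
45 -10 22 22.5370438861637 2.0478968179024437
45 -6 23 21.52668951807709 2.470902022657964
45 -2 26 20.736747080281248 1.992143078324054
45 2 25 21.55440482731774 2.1689021009860454
45 6 23 22.851974203625105 2.3748277478832147
45 10 20 17.594335756829082 2.2107063386863466
105 -42 23 17.857309905877628 1.8465752003788303
105 -38 24 17.68190562337145 1.9773506361788273
105 -34 30 17.527373364859386 2.266202507623237
105 -30 21 17.38803496758692 1.9419502266318311
105 -26 31 18.498224868223588 7.380943738003952
105 -22 35 30.9
[... 1431 characters left out ...]
05 -14 9 26.078800365012057 5.401327696309708
105 -10 11 25.69093816189502 5.4007097446041055
105 -6 5 24.271791085238874 2.446099145764667
105 -2 10 21.117985169849703 3.1489283625001283
105 2 12 22.053695337343242 3.1078022822580063
105 6 3 18.656229377752425 1.7779326132079825
105 10 9 18.21506222246694 5.38471172996593
board 17.379085044291287
45 -34 [585.9   5.3  20. ] [[279.9 189.8]] [[261.3 212. ]]
45 0 [576.4  37.9  20. ] [[269.2 192.8]] [[256.6 206.8]]
45 34 [566.9  70.6  20. ] [[258.5 195.7]] [[252.  201.7]]
105 -34 [643.5  22.   20. ] [[274.4 171.4]] [[274.4 206.3]]
105 0 [634.   54.7  20. ] [[263.8 174.3]] [[269.6 201.3]]
105 34 [624.5  87.3  20. ] [[253.2 177.2]] [[264.9 196.3]]
```

```bash
cat > tgt.py <<'E'
from h import *
d=np.load("pose.npz"); ctr,R,y=d["ctr"],d["R"],float(d["y"])
def tgt(lx,ly=-70): return ctr+R@[lx,ly]
E
python3 - <<'E'
from tgt import *
t=tgt(79); print(t,y)
D=np.r_[t,130]-[133.26,507.4,252.5]; a=1.314
x=np.array([np.cos(a),np.sin(a),0]);z=np.array([-np.sin(a),np.cos(a),0])
print(D@x/10,-D[2]/10,D@z/10, a-y)
c=load("top0")
# colour check of rear module: bright green pixels inside rear socket window
P=ray(c,np.stack(np.meshgrid(np.arange(512),np.arange(384)),-1).reshape(-1,2),24)
L=(P[:,:2]-ctr)@R; f=c["frame"].reshape(-1,3).astype(int)
g=(f[:,1]>f[:,0]+25)&(f[:,1]>85)
for h in(45,105):
    m=g&(L[:,0]>h-40)&(L[:,0]<h+8)&(abs(L[:,1]+70)<50)
    print(h,m.sum(),L[m].min(0),L[m].max(0),L[m].mean(0))
E
```

```text
[637.8686926   55.77147041] 0.282937961251772
-30.865685584662923 12.25 -60.276795429341256 1.031062038748228
45 179 [   5.92652073 -111.38188324] [ 44.48959116 -20.77245227] [ 27.54312336 -69.22182166]
105 92 [  80.07970344 -104.43776929] [105.48046759 -31.17878772] [ 90.31733588 -69.60700707]
```

Call:
{"op": "jog_arm", "data": {
  "motion": [
    [[0, 0, 0, 0, 0.15, 0, -1], [-1, 1, -6, 0, 0.3, 0, -1], [-4, 3, -12, 0, 0.45, 0, -1], [-7, 4.5, -17, 0, 0.6, 0, -1], [-10, 6, -22, 0, 0.75, 0, -1], [-13, 7, -27, 0, 0.9, 0, -1], [-16, 8, -32, 0, 1.03, 0, -1], [-19, 9, -37, 0, 1.03, 0, -1], [-22, 10, -42, 0, 1.03, 0, -1]]
  ]
}}

```text
time: 1.0
tool_pos: [424.0, 248.4, 168.1]
tcp_rot: [-1.571, 0.0, 0.284]
contact_force: [0.7, 0.4, -0.1]
opening: 0.0
```

Call:
{"op": "jog_arm", "data": {
  "motion": [
    [[3, 0.5, -5, 0, 0, 0, -1], [6, 1, -10, 0, 0, 0, -1], [9, 2, -15, 0, 0, 0, -1], [12, 3, -19, 0, 0, 0, -1], [14, 4, -23, 0, 0, 0, -1], [14, 5, -23, 0, 0, 0, -1], [14, 5, -23, 0, 0, 0, -1], [14, 5, -23, 0, 0, 0, -1]]
  ]
}}

```text
time: 1.8
tool_pos: [621.4, 68.2, 117.6]
tcp_rot: [-1.57, 0.002, 0.283]
contact_force: [0.0, -0.2, -0.6]
opening: -0.2
```

```bash
python3 - <<'E'
from tgt import *
from station import bot,camera
o=bot.observe();print(o["time"],o["tool_pos"],o["tcp_rot"],o["contact_force"],bot.tcp_to_tips)
t=tgt(79);D=t-o["tool_pos"][:2]; print("tool x,z cm",D@R[:,0]/10,D@R[:,1]/10)
for n,(u0,u1,v0,v1) in {"top":(170,330,140,260),"side":(185,305,110,210)}.items():
    c=camera(n); np.savez(n+"1.npz",**c); s=5 if n=="top" else 6
    im=cv2.cvtColor(c["frame"],cv2.COLOR_RGB2BGR)[v0:v1,u0:u1]
    cv2.imwrite(f"pics/{n}2.png",cv2.resize(im,None,fx=s,fy=s,interpolation=cv2.INTER_CUBIC))
E
```

```text
1.8 [621.35629011  68.23843847 117.63016245] [-1.57003066  0.00242859  0.28295206] [ 0.02458824 -0.21515519 -0.58162363] 22.0
tool x,z cm 1.23753557968196 -1.6581172978926002
```

View pics/top2.png

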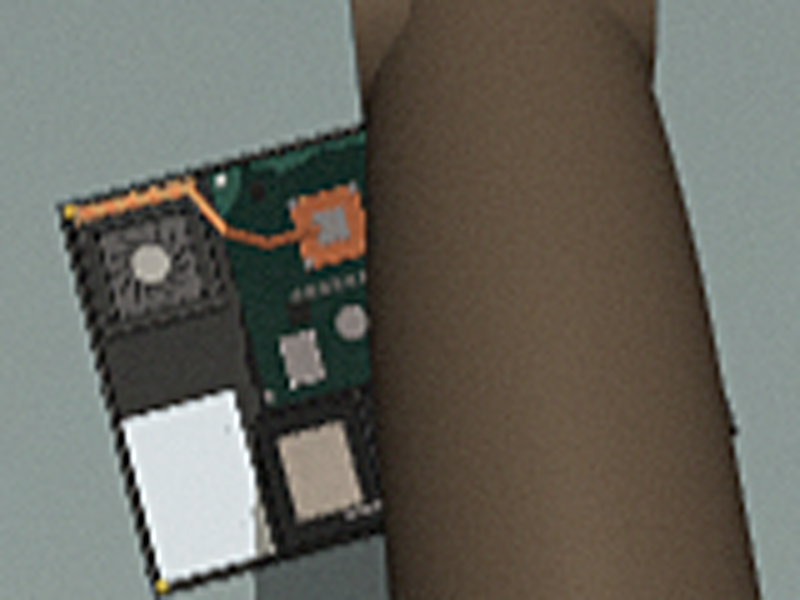

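View pics/side2.png

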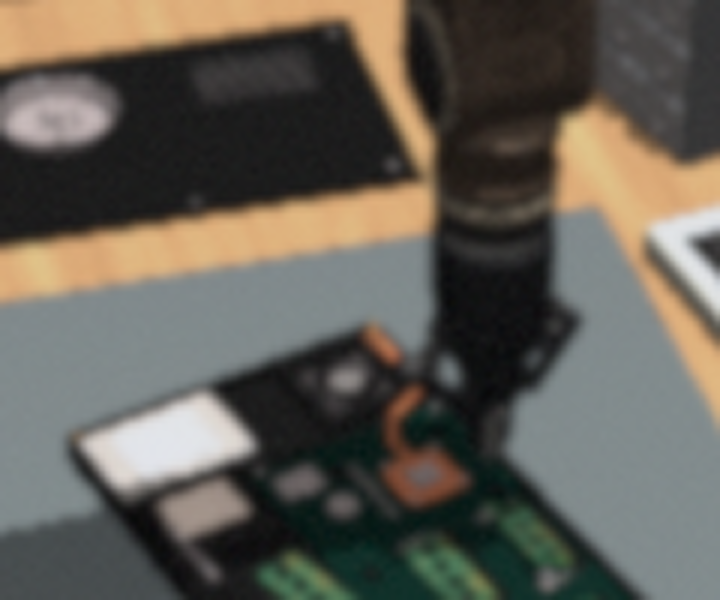

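```bash
python3 - <<'E'
from tgt import *
s=load("side1")
for tip in (95.6,): print(proj(s,[621.4,68.2,tip]), (np.array([492,455])+.5)/6-.5+[185,110])
im=cv2.cvtColor(s["frame"],cv2.COLOR_RGB2BGR)[150:205,245:300]
cv2.imwrite("pics/s3.png",cv2.convertScaleAbs(cv2.resize(im,None,fx=10,fy=10,interpolation=cv2.INTER_CUBIC),alpha=1.8))
E
```

```text
[[265.86866614 184.9841679 ]] [266.58333333 185.41666667]
```

View pics/s3.png

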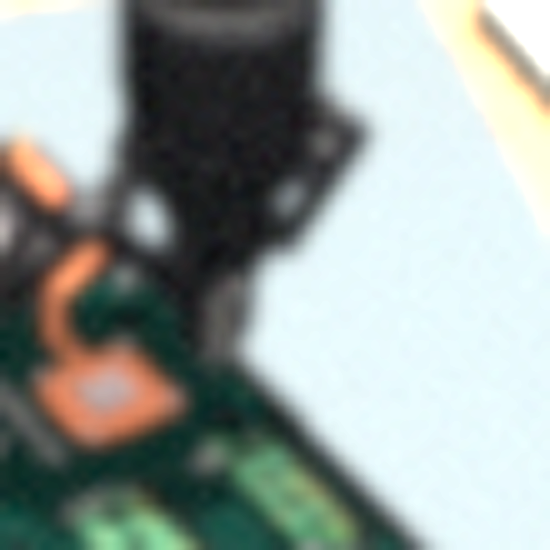

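Call:
{"op": "jog_arm", "data": {
  "motion": [
    [[0.6, 0, -0.8, 0, 0, 0, -1], [1.2, 1, -1.7, 0, 0, 0, -1], [1.2, 2, -1.7, 0, 0, 0, -1], [1.2, 3, -1.7, 0, 0, 0, -1], [1.2, 4, -1.7, 0, 0, 0, -1], [1.2, 4.5, -1.7, 0, 0, 0, -1], [1.2, 4.5, -1.7, 0, 0, 0, -1], [1.2, 4.5, -1.7, 0, 0, 0, -1]]
  ]
}}

```text
time: 2.7
tool_pos: [638.2, 55.7, 73.7]
tcp_rot: [-1.571, 0.0, 0.284]
contact_force: [0.3, -0.1, 1.2]
opening: 0.0
```

Call:
{"op": "jog_arm", "data": {
  "motion": [
    [[-0.2, 0.5, 0, 0, 0, 0, -1], [-0.2, 1, 0, 0, 0, 0, -1], [-0.2, 1.2, 0, 0, 0, 0, -1], [-0.2, 1.2, 0, 0, 0, 0, -1]]
  ]
}}

```text
time: 3.1
tool_pos: [636.1, 55.0, 61.2]
tcp_rot: [-1.571, 0.001, 0.284]
contact_force: [0.5, -0.6, -0.1]
opening: -0.0
```

```bash
python3 - <<'E'
from tgt import *
from station import bot,camera
o=bot.observe();print(o["time"],o["tool_pos"],o["contact_force"])
s=camera("side");np.savez("side2.npz",**s)
b=lambda lx,ly,z: np.r_[tgt(lx,ly),z]
q=[o["tool_pos"]-[0,0,22]]+[b(78,-70+k,32) for k in(-34,0,34)]+[b(105,-70+k,19.5) for k in(-34,34)]
px=(proj(s,q)-[245,170]+.5)*12-.5; print(px)
im=cv2.cvtColor(s["frame"],cv2.COLOR_RGB2BGR)[170:220,245:300]
im=cv2.convertScaleAbs(cv2.resize(im,None,fx=12,fy=12,interpolation=cv2.INTER_CUBIC),alpha=1.8)
for i,p in enumerate(px): cv2.circle(im,tuple(int(v) for v in p),4,(0,0,255) if i==0 else (255,0,255),-1)
cv2.imwrite("pics/s4.png",im)
E
```

```text
3.1 [636.05185245  55.03741256  61.21486209] [ 0.50219379 -0.55828893 -0.14431163]
[[307.76218671 335.07558565]
 [367.31079431 410.94176359]
 [309.34084977 350.13872808]
 [252.74794532 290.78003097]
 [435.37587133 409.30347237]
 [320.42595242 290.45216849]]
```

View pics/s4.png

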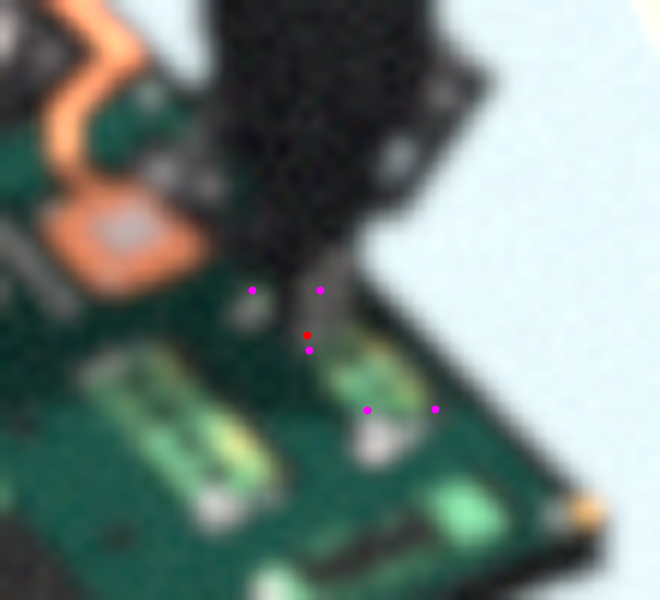

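Call:
{"op": "jog_arm", "data": {
  "motion": [
    [[0, 0.2, 0, 0, 0, 0, -1], [0, 0.4, 0, 0, 0, 0, -1], [0, 0.6, 0, 0, 0, 0, -1], [0, 0.8, 0, 0, 0, 0, -1], [0, 1.0, 0, 0, 0, 0, -1], [0, 1.0, 0, 0, 0, 0, -1]]
  ]
}}

```text
time: 3.75
tool_pos: [636.1, 55.0, 51.3]
tcp_rot: [-1.571, 0.001, 0.284]
contact_force: [0.5, -0.2, 0.1]
opening: -0.0
```

Call:
{"op": "jog_arm", "data": {
  "motion": [
    [[0, 0.1, 0, 0, 0, 0, -1], [0, 0.2, 0, 0, 0, 0, -1], [0, 0.3, 0, 0, 0, 0, -1], [0, 0.4, 0, 0, 0, 0, -1], [0, 0.5, 0, 0, 0, 0, -1], [0, 0.5, 0, 0, 0, 0, -1]]
  ]
}}

```text
time: 4.35
tool_pos: [636.2, 55.0, 47.1]
tcp_rot: [-1.571, -0.0, 0.284]
contact_force: [-1.8, -0.7, 4.7]
opening: -0.2
```

Call:
{"op": "jog_arm", "data": {
  "motion": [
    [[0, 0.1, 0, 0, 0, 0, -1], [0, 0.2, 0, 0, 0, 0, -1], [0, 0.2, 0, 0, 0, 0, -1]]
  ]
}}

```text
time: 4.65
tool_pos: [636.3, 55.1, 44.4]
tcp_rot: [-1.571, 0.0, 0.284]
contact_force: [-0.2, -0.0, -1.0]
opening: -0.0
```

Call:
{"op": "jog_arm", "data": {
  "motion": [
    [[0, 0.1, 0, 0, 0, 0, -1], [0, 0.1, 0, 0, 0, 0, -1]]
  ]
}}

```text
time: 4.85
tool_pos: [636.5, 55.1, 43.4]
tcp_rot: [-1.571, -0.0, 0.284]
contact_force: [-0.5, -0.6, -0.6]
opening: -0.4
```

Call:
{"op": "jog_arm", "data": {
  "motion": [
    [[0, -1, 0, 0, 0, 0, -1], [0, -2, 0, 0, 0, 0, -1], [0, -4, 0, 0, 0, 0, -1], [0, -7, 0, 0, 0, 0, -1], [0, -10, 0, 0, 0, 0, -1], [-4, -12, 0, 0, 0, 0, -1], [-8, -12, 2, 0, 0, 0, -1], [-12, -12, 6, 0, 0, 0, -1], [-16, -12, 11, 0, 0, 0, -1], [-18, -12, 15, 0, 0, 0, -1]]
  ]
}}

```text
time: 5.85
tool_pos: [430.8, 138.5, 165.0]
tcp_rot: [-1.571, -0.002, 0.282]
contact_force: [1.1, 1.1, 0.2]
opening: 0.1
```

Call:
{"op": "jog_arm", "data": {
  "motion": [
    [[0, 0, 5, 0, 0, 0, -1], [-1, 0, 10, 0, 0, 0, -1], [-2, 0, 14, 0, 0, 0, -1], [-2, 0, 14, 0, 0, 0, -1], [-2, 0, 14, 0, 0, 0, -1]]
  ]
}}

```text
time: 6.35
tool_pos: [373.7, 268.1, 164.7]
tcp_rot: [-1.571, -0.001, 0.287]
contact_force: [-0.4, -0.0, 0.2]
opening: -0.1
```

```bash
python3 - <<'E'
from tgt import *
from station import bot,camera
o=bot.observe();print(o["time"],o["tool_pos"],o["contact_force"])
for n in("top","side"):
    c=camera(n);np.savez(n+"5.npz",**c)
    P=pts(c).reshape(-1,3);P=P[c["range_z"].ravel()>0];L=np.c_[(P[:,:2]-ctr)@R,P[:,2]]
    for h in(45,105):
        print(n,h,[(a+2,round(float(np.median(L[(abs(L[:,1]+70)<30)&(L[:,0]>=h+a)&(L[:,0]<h+a+4),2])),1)) for a in range(-40,12,4)])
c=load("top5");im=cv2.cvtColor(c["frame"],cv2.COLOR_RGB2BGR)[140:260,170:330]
cv2.imwrite("pics/t6.png",cv2.convertScaleAbs(cv2.resize(im,None,fx=5,fy=5,interpolation=cv2.INTER_CUBIC),alpha=1.5))
E
```

```text
6.35 [373.71067308 268.05040466 164.66937088] [-0.44176543 -0.03812497  0.16776371]
top 45 [(-38, 16.8), (-34, 16.5), (-30, 18.0), (-26, 22.9), (-22, 22.6), (-18, 22.2), (-14, 22.2), (-10, 23.0), (-6, 21.4), (-2, 21.9), (2, 22.3), (6, 22.2), (10, 16.8)]
top 105 [(-38, 17.4), (-34, 17.0), (-30, 18.6), (-26, 21.9), (-22, 21.7), (-18, 21.8), (-14, 22.7), (-10, 22.5), (-6, 21.0), (-2, 20.7), (2, 22.5), (6, 22.6), (10, 18.1)]
side 45 [(-38, 16.4), (-34, 17.6), (-30, 20.1), (-26, 21.5), (-22, 20.7), (-18, 21.7), (-14, 22.5), (-10, 23.3), (-6, 20.9), (-2, 21.2), (2, 22.7), (6, 21.6), (10, 19.3)]
side 105 [(-38, 17.4), (-34, 16.6), (-30, 21.4), (-26, 21.2), (-22, 20.7), (-18, 23.7), (-14, 23.7), (-10, 21.5), (-6, 21.4), (-2, 22.8), (2, 22.5), (6, 20.6), (10, 21.0)]
```

View pics/t6.png

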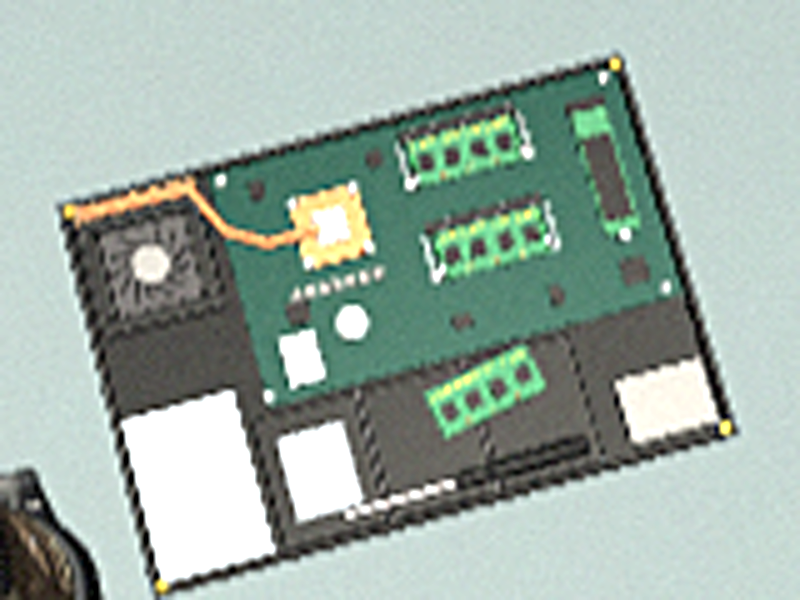

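The rear module at (465,150) now looks the same as the seated one at (490,240), and its depth profile is flat. The old module at (487,390) and the screwdriver have not moved.

```bash
python3 -c "
from station import sign_off; print(sign_off())"
```

```text
the job is handed in; nothing more can be done
None
```

The tilted module now lies flat with its clips holding it. It was in the rear socket (hinge at laptop x 105 mm). I pressed the middle of its raised edge down with the closed fingertips, then drew the arm back clear and handed the job in at about 6.5 s.

- **Pressing:** the highest upward force I read was about 4.7 N, with the fingertips about 25 mm above the bench. It then fell to about zero at a tip height of 21 to 22 mm, which fits the clips snapping over the edge.
- **After drawing back:** depth readings from the top camera show the module flat at about 21 to 23 mm, the same as the seated one. Before, its raised edge was at about 31 mm. The side camera's readings scatter more (20 to 24 mm) but agree.
- **Other things:** the top picture shows the seated module, the old module and the screwdriver unmoved. I did not check the loose things away from the laptop again, but the arm's path did not come near them.

No check failed. The only small disagreement was the fingertips appearing up to about 3 mm from their computed position in the side view. The calibration is good to about 2 mm, and the press landed on the edge anyway.

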